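# Feed one bauble blank and slide it into the row

### The arm

A 6-joint arm with a two-finger parallel gripper is mounted at the origin on the work surface. World frame = base frame: x ahead of the robot, y to its left, z up, the work surface at z = 0. Lengths are in m, angles in rad, forces in N, time in s.
With the tool pointing down it reaches from about 0.375 to 0.925 m from the base axis. Payload 5.7 kg.
Tool frame: the origin (TCP) lies midway between the tips of the shut fingers; the grasp point (between the pads) lies 19 mm behind it; z points along the fingers, y is the line along which they close (so a half turn about z gives the same grasp; the last joint's range is limited). The gripper opens to 88 mm and grips with 3 to 60 N. Pads are 20 mm wide; open, the fingers measure 115 mm over their backs; the gripper's body (75 mm by 178 mm) begins 61 mm behind the grasp point.
Start: joints at [1.182, 0.359, 1.51, -0, 1.272, -0.115], TCP at [0.162, 0.578, 0.223] pointing down, gripper open.
Joint ranges: [-2.97, 2.97], [-1.01, 2.36], [0.21, 2.38], [-0.96, 4.11], [0.2, 2.71], [-2.98, 2.98]. Speed limits (rad/s): [2.39, 2.39, 3.14, 3.14, 3.14, 3.14].

### API

Orientations are given as a unit quaternion [x, y, z, w].
In Python, from bench import move_ptp, servo_line, goto_joints, move_gripper, sleep, inverse_kinematics, capture, PlanningError, close_job, spot_in, silhouettes, current_clock, current_joint_pos, current_qvel, current_joint_torque, current_position, current_orientation, current_force, current_torque, current_finger_gap, current_grip_force gives the robot as it stands. Calls block until the motion is done:
- move_ptp(position, orientation): joint-space move of the TCP to a pose.
- servo_line(position, orientation=None, rate=0.15, contact_N=None): straight line of the TCP; orientation=None keeps the orientation; rate is the mean speed in m/s. With contact_N (N) it stops when the force on the tool has changed by that much, and returns True; else False.
- goto_joints(angles): joint-space move.
- move_gripper(opening): finger opening in m; the grip force is fixed at half the most; returns when the fingers have stopped.
- sleep(seconds).
- inverse_kinematics(position, orientation): joint angles nearest the present ones, or None.
- capture(name): name is "side" or "top"; returns a dict with "image" (400x640x3 uint8, blue, green, red), "range_z" (400x640 float32, m along the optical axis (not along the pixel's ray), 0 where there is no reading), "intrinsics" (3x3 intrinsics, pixels), "k1" (the pictures are not rectified: a ray, as slopes to the right and down, at radius r is drawn at 1 + k1 r^2 times it, then the intrinsics apply), "R" (3x3) and "t" (3): a world point X has camera coordinates R X + t. Camera axes: x right, y down, z forward; pixel columns grow to the right and rows downward; lengths in m; the calibration is good to about 2 mm. A picture is of the moment at which its call begins.
A pose or a line that the arm cannot do raises PlanningError and nothing moves.
- close_job(): hands the job in; it is judged then, once.
Trained networks look in the newest picture that a camera, given by its name, has taken for a name from the list of things; names that differ only in an ending like _2 or _b are one class to them, and where a whole thing is asked for, a point or a joint stands for the part that bears it (a point fixed in the world has none). Each returns a list of dicts, best first, with "conf" (0 to 1); they miss things now and then, are a little off and sometimes report something else, mostly with a low value. They report only what shows in the picture. A call takes as long as a camera call. They do not tell look-alikes from the thing itself.
- spot_in(camera, query): "xy" ([column, row] in pixels, amid what is visible of it).
- silhouettes(camera, query): "region" (400x640 bool, what is visible of it) and "xy" ([column, row] in pixels, amid what is visible of it).
Readings, each from a call of its own:
- current_clock(): time.
- current_joint_pos(): joint angles.
- current_qvel(): joint speeds.
- current_joint_torque(): joint torques, N m.
- current_position(): TCP position.
- current_orientation(): TCP orientation.
- current_force(): force on the tool from outside, world axes, zero at the start.
- current_torque(): the same for the moment, N m.
- current_finger_gap(): finger opening in m.
- current_grip_force(): force on a finger pad.
Only numpy, scipy, OpenCV 4.12 (cv2) and the standard library are available. Lean on these libraries where they do the work, as an engineer would, in place of code of your own. Each camera call takes 0.05 s, during which the arm holds its last target. There are 200 camera calls.

### The job

Press the feeder's plunger fully home once and let it spring back, so that a single bauble blank comes out. With the fingertips, slide that blank flat over the board into the empty place in the row, up against the wooden lath and about midway between its two neighbours, without lifting it. Leave the rest of the stack in the feeder and everything else where it is.

Things in the scene. Friction and masses are not known exactly. Their poses are not given: they have to be found in the camera images.
- ware_board: Dark wooden board fixed on the table, 440 x 900 x 12 mm: all the work lies on its flat top, at z = 0.012 m. Origin: centre of its underside.
- feeder: Metal magazine feeder, fixed on the board. Origin: on the board under the magazine's centre; own +y is the way blanks come out and the plunger is pressed, z up. Magazine 60 x 60 mm outside, top 47 mm above the board, open on top, tab slot and one-blank gate in front. Base plate 3 mm thick, x +-42, y -130 to +30 mm. Behind the magazine (y -127 to -30 mm) only guides and spring barrels 16 mm high.
- plunger (a joint): Plunger travel along the feeder's +y, m: 0 = out, 0.092 = fully home (hard stop). Return spring 2 N at rest, 5 N home, plus about 1 N of friction; springs back when released. Pressed home it pushes the lowest blank out through the gate; when it is back the next blank drops down, so a second press would feed another.
- knob_face (a point): Centre of the face to press on the plunger's knob: an upright black disc 34 mm in diameter, 12 mm thick, at the rear of the plunger. At rest the face is at feeder y = -0.140 m, its centre 22 mm above the board; it faces the feeder's -y and moves with the plunger. Axes as the feeder's.
- mouth (a point): Point on the board at feeder y = +0.088 m: about where the centre of a blank lies once the plunger was pressed home. Its rim is then about 34 mm clear of the magazine's front, its tab towards the feeder's +y.
- blank_1: Fired brown clay bauble blank: round disc 48 mm in diameter, 10 mm thick, about 36 g, with a hanging tab (11 mm wide, 8 mm past the rim) on its own +y side. Origin: centre of the disc's underside, z up. This is the lowest of the stack of four in the magazine (its underside on the 3 mm base plate): the one that the plunger pushes out.
- blank_2: Fired brown clay bauble blank: round disc 48 mm in diameter, 10 mm thick, about 36 g, with a hanging tab (11 mm wide, 8 mm past the rim) on its own +y side. Origin: centre of the disc's underside, z up. Second from below in the magazine; stays there.
- blank_3: Fired brown clay bauble blank: round disc 48 mm in diameter, 10 mm thick, about 36 g, with a hanging tab (11 mm wide, 8 mm past the rim) on its own +y side. Origin: centre of the disc's underside, z up. Third from below in the magazine; stays there.
- blank_4: Fired brown clay bauble blank: round disc 48 mm in diameter, 10 mm thick, about 36 g, with a hanging tab (11 mm wide, 8 mm past the rim) on its own +y side. Origin: centre of the disc's underside, z up. Top of the stack in the magazine; stays there.
- lath: Wooden lath fixed on the board, 14 mm wide, 10 mm high, 420 mm long, on the far side of the row. Origin on the board, on the lath's middle line, level with the empty place; own y runs along the lath (from -240 to +180 mm), own -x points to the row and the robot. Its row-side face is at own x = -7 mm.
- place (a point): Centre of the empty place in the row, on the board's top: where the centre of the blank's underside belongs, 25 mm from the lath's face (radius 24 mm and 1 mm of play), midway between the neighbours. Axes as the lath's: +x to the lath, y along the row.
- row_left: Fired brown clay bauble blank: round disc 48 mm in diameter, 10 mm thick, about 36 g, with a hanging tab (11 mm wide, 8 mm past the rim) on its own +y side. Origin: centre of the disc's underside, z up. Already laid in the row, 90 mm from the empty place on its +y side. Loose; leave it.
- row_right: Fired brown clay bauble blank: round disc 48 mm in diameter, 10 mm thick, about 36 g, with a hanging tab (11 mm wide, 8 mm past the rim) on its own +y side. Origin: centre of the disc's underside, z up. Already laid in the row, 90 mm from the empty place on its -y side. Loose; leave it.
- row_far_right: Fired brown clay bauble blank: round disc 48 mm in diameter, 10 mm thick, about 36 g, with a hanging tab (11 mm wide, 8 mm past the rim) on its own +y side. Origin: centre of the disc's underside, z up. Already laid in the row, 180 mm from the empty place on its -y side. Loose; leave it.
- jar: Glaze jar with white cap, 62 mm in diameter, 78 mm high, loose. Origin: centre of its underside.
- cutter: Round steel clay cutter, an open ring 54 mm in diameter, 34 mm high, loose. Origin: centre of its underside.
- mug: White water mug, 74 mm in diameter, 85 mm high, handle to its own +y, loose. Origin: centre of its underside.
- brush: Glazing brush with wooden handle, lying on the board along its own x, loose.
Things that resemble listed ones, but are neither listed nor needed, are in the scene too. What is shaped like the blank_4 but turquoise is not meant.

How it is judged:
On the way, in this order (a step that is already met when the one before it is completed fails the run):
1. the plunger is pressed home and the lowest blank is out of the feeder (value of joint plunger above 0.085 m and y of blank_1 in the frame of feeder above 0.075 m), for 0.02 s.
2. the plunger has sprung back (value of joint plunger below 0.006 m), for 0.1 s.
3. the blank lies flat in the empty place of the row (x of blank_1 in the frame of place between -0.012 and 0.006 m and y of blank_1 in the frame of place between -0.016 and 0.016 m and height (world z) of blank_1 below 0.0145 m and angle between blank_1's own z axis and vertical below 0.08 rad), for 0.2 s.
At the end, for the whole second after the job is handed in: The fed blank lies flat and still in the empty place: centre within 16 mm of midway between its neighbours and at most 37 mm from the lath's face. Plunger back out (under 6 mm), three blanks still in the magazine, row blanks within 8 mm and other things within 10 mm of their starts (all of step 3 and linear speed of blank_1 below 0.01 m/s and value of joint plunger below 0.006 m and y of blank_2 in the frame of feeder between -0.008 and 0.008 m and height (world z) of each of blank_2, blank_3, blank_4 below 0.045 m and y of blank_3 in the frame of feeder between -0.008 and 0.008 m and y of blank_4 in the frame of feeder between -0.008 and 0.008 m and distance of each of row_left, row_right, row_far_right from where it was at the start of the episode below 0.008 m and distance of each of jar, cutter, mug, brush from where it was at the start of the episode below 0.01 m); the robot touches nothing.
It fails at once if a second blank was fed out of the feeder (y of any of blank_2, blank_3, blank_4 in the frame of feeder above 0.012 m).
It fails at once if the fed blank was lifted or tipped up instead of being slid (height (world z) of blank_1 above 0.02 m or angle between blank_1's own z axis and vertical above 0.5 rad).
It fails at once if the blanks in the magazine were lifted (height (world z) of blank_4 above 0.055 m).
It fails at once if a blank of the row was disturbed (moved over 8 mm) (distance of any of row_left, row_right, row_far_right from where it was at the start of the episode above 0.008 m).
It fails at once if another thing was disturbed (moved over 10 mm) (distance of any of jar, cutter, mug, brush from where it was at the start of the episode above 0.01 m).
It also fails if it takes over 72 s, if anything falls off the work surface, if the arm or the gripper's body presses on something with over 40 N, if the wrist force passes 120 N, or if a joint passes its speed limit or range.

## Working session

There is one attempt and no reset: what is moved stays moved. The work goes in short steps, each a Python script; the robot and the scene stay as the last script left them, time stands still between calls to the robot, and variables do not carry over. Pictures are saved under pics/ and viewed, at most 10 in all, crops included, and the job is handed in when it is done.

```bash
mkdir -p pics
cat > h.py <<'E'
import numpy as np, cv2
from bench import *
def undist(c,uv):
    K=c["intrinsics"];k=c["k1"]
    return cv2.undistortPoints(np.array(uv,float).reshape(-1,1,2),K,np.array([k,0,0,0,0.])).reshape(-1,2)
def ray_z(c,uv,z):
    """pixel -> world on plane z"""
    p=undist(c,uv);d=np.c_[p,np.ones(len(p))]@c["R"];o=-c["R"].T@c["t"]
    return o+d*((z-o[2])/d[:,2])[:,None]
def cloud(c,mask=None):
    z=c["range_z"];m=z>0
    if mask is not None:m&=mask
    v,u=np.nonzero(m);p=undist(c,np.c_[u,v]);zz=z[v,u]
    return (np.c_[p,np.ones(len(p))]*zz[:,None]-c["t"])@c["R"],np.c_[u,v]
def proj(c,X):
    rv=cv2.Rodrigues(c["R"])[0]
    return cv2.projectPoints(np.array(X,float).reshape(-1,1,3),rv,np.array(c["t"],float),c["intrinsics"],np.array([c["k1"],0,0,0,0.]))[0].reshape(-1,2)
E
python3 - <<'E'
from h import *
for n in("top","side"):
    c=capture(n);cv2.imwrite(f"pics/{n}0.png",c["image"]);print(n,c["intrinsics"].tolist(),c["k1"],(-c["R"].T@c["t"]).round(3),c["R"].round(2).tolist())
    for q in("feeder","plunger","blank_1","lath","jar","cutter","mug","brush"):
        r=silhouettes(n,q)
        for d in r:
            P,_=cloud(c,d["region"])
            print(q,round(d["conf"],2),np.round(d["xy"]),d["region"].sum(),np.median(P,0).round(3) if len(P) else None,P[:,2].max().round(3) if len(P) else"")
E
```

```text
top [[382.49981954574804, 0.0, 317.48089358855003], [0.0, 382.49981954574804, 201.37100139815198], [0.0, 0.0, 1.0]] -0.029226000662474386 [ 0.4   -0.004  1.124] [[-0.0, -1.0, 0.03], [-1.0, 0.0, -0.03], [0.03, -0.03, -1.0]]
feeder 0.96 [368. 197.] 1405 [ 0.447 -0.181  0.023] 0.063
plunger 0.8 [376. 197.] 497 [ 0.446 -0.204  0.022] 0.052
blank_1 0.73 [383. 254.] 228 [ 0.286 -0.228  0.009] 0.015
blank_1 0.66 [414. 290.] 229 [ 0.181 -0.322  0.009] 0.015
blank_1 0.52 [347. 198.] 245 [ 0.446 -0.116  0.054] 0.06
lath 0.69 [277. 108.] 898 [0.709 0.086 0.02 ] 0.027
jar 0.66 [192. 199.] 483 [0.445 0.31  0.087] 0.094
cutter 0.59 [437. 188.] 84 [ 0.472 -0.38   0.034] 0.047
mug 0.6 [444. 115.] 851 [ 0.68  -0.395  0.055] 0.101
brush 0.7 [170. 120.] 766 [0.671 0.393 0.029] 0.038
brush 0.19 [301. 158.] 40010 [0.569 0.014 0.011] 0.098
side [[395.34696515648153, 0.0, 322.51332588268434], [0.0, 395.34696515648153, 199.77186423177895], [0.0, 0.0, 1.0]] 0.029961515852707024 [-0.161 -0.575  0.622] [[0.69, -0.73, -0.0], [-0.41, -0.39, -0.82], [0.6, 0.57, -0.57]]
feeder 0.58 [371. 238.] 2014 [ 0.432 -0.172  0.026] 0.061
plunger 0.68 [391. 242.] 495 [ 0.444 -0.209  0.024] 0.053
blank_1 0.93 [349. 291.] 420 [ 0.282 -0.233  0.01 ] 0.015
blank_1 0.77 [357. 352.] 583 [ 0.178 -0.324  0.009] 0.012
blank_1 0.51 [356. 215.] 220 [ 0.447 -0.115  0.055] 0.06
blank_1 0.32 [365. 162.] 628 [0.708 0.072 0.021] 0.026
lath 0.73 [364. 164.] 470 [0.707 0.077 0.021] 0.026
jar 0.58 [246. 159.] 545 [0.434 0.299 0.062] 0.092
cutter 0.92 [475. 279.] 620 [ 0.465 -0.403  0.03 ] 0.047
cutter 0.27 [282. 140.] 419 [0.65  0.391 0.028] 0.034
mug 0.94 [515. 221.] 1846 [ 0.655 -0.397  0.066] 0.1
brush 0.72 [282. 140.] 409 [0.65  0.391 0.028] 0.034
```

Run:
```python
import cv2
a=cv2.imread("pics/top0.png");cv2.imwrite("pics/top0z.png",cv2.resize(a[60:320,130:490],None,fx=2.2,fy=2.2,interpolation=2))
```

```text
(no output)
```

View pics/top0z.png

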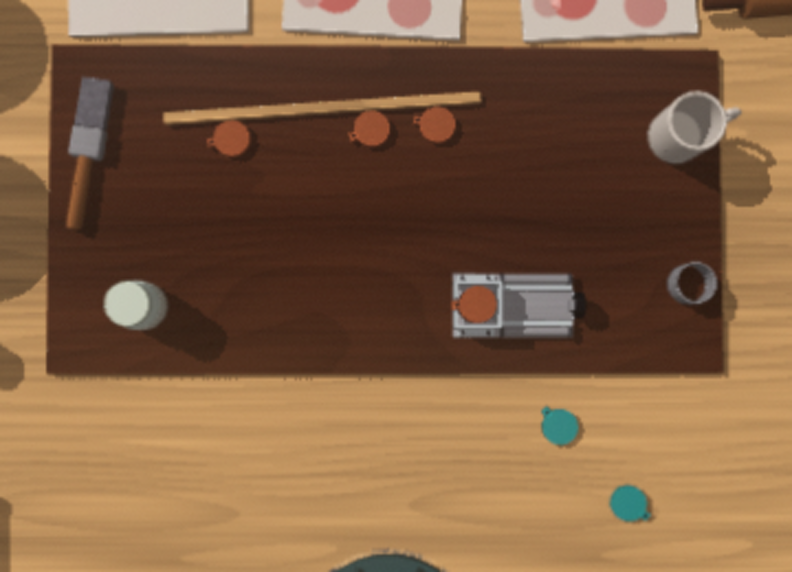

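View pics/side0.png

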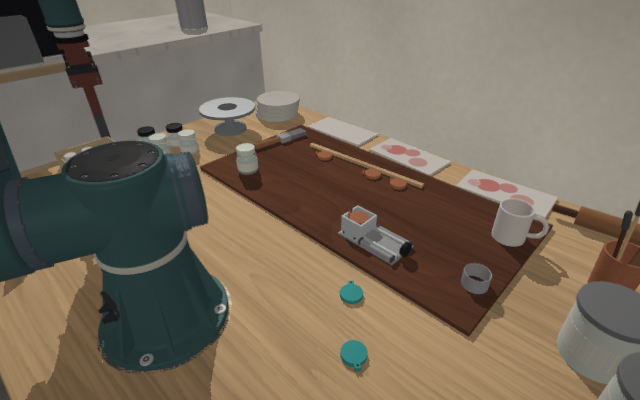

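The side and top views show the feeder at top px (368,197) with the knob at its right end, so its +y is world +y. The row blanks are at about (235,123), (299,118) and (329,117), and the empty place is near (267,120). The blank-shaped things are the four brown ones, in the row and on the magazine at (347,198), and two turquoise ones at (383,254) and (414,290). The turquoise ones are excluded by colour, and the crop above confirms it. Next I measure precisely.

Run:
```python
from h import *
c=capture("top");im=c["image"];hsv=cv2.cvtColor(im,cv2.COLOR_BGR2HSV)
m=((hsv[...,0]<14)&(hsv[...,1]>120)&(hsv[...,2]>110)).astype(np.uint8)
n,l,s,ct=cv2.connectedComponentsWithStats(m)
for i in range(1,n):
    if 100<s[i,4]<500 and s[i,1]>90:
        mi=cv2.morphologyEx((l==i).astype(np.uint8),cv2.MORPH_OPEN,cv2.getStructuringElement(2,(9,9)))
        v,u=np.nonzero(mi);
        for z in(.022,.055): print("brown",s[i],ray_z(c,[[u.mean(),v.mean()]],z).round(4),"diam",round(2*np.sqrt(mi.sum()/np.pi)*(1.124-z)/382.5,4))
lm=silhouettes("top","lath")[0]["region"]
P,uv=cloud(c,(hsv[...,2]>110)&(cv2.dilate(lm.astype(np.uint8),np.ones((5,5)))>0));k=(P[:,2]>.016)&(P[:,2]<.03);
q=ray_z(c,uv[k],.022)[:,:2].astype(np.float32);r=cv2.minAreaRect(q);print("lath",r,cv2.boxPoints(r).round(4).tolist())
P,uv=cloud(c);b=(abs(P[:,0]-.446)<.07)&(P[:,1]>-.3)&(P[:,1]<-.05)
for lo,hi in((.045,.08),(.02,.04),(.02,.08)):
    k=b&(P[:,2]>lo)&(P[:,2]<hi);r=cv2.minAreaRect(P[k][:,:2].astype(np.float32));print(lo,r,cv2.boxPoints(r).round(3).tolist())
c=capture("side");s=silhouettes("side","knob_face")
for d in s:
    Q,_=cloud(c,d["region"]);print("knob",d["conf"],d["xy"],np.median(Q,0).round(3),np.percentile(Q,[5,95],axis=0).round(3).tolist())
bm=cv2.cvtColor(im,cv2.COLOR_BGR2GRAY)
z=im[165:235,320:420];cv2.imwrite("pics/feeder.png",cv2.resize(z,None,fx=7,fy=7,interpolation=2))
print(current_orientation(),current_finger_gap(),current_clock())
```

```text
brown [493 106  30  31 261] [[ 0.6734 -0.583   0.022 ]] diam 0.0437
brown [493 106  30  31 261] [[ 0.6652 -0.5657  0.055 ]] diam 0.0424
brown [318 108  19  16 211] [[ 0.6863 -0.0659  0.022 ]] diam 0.0457
brown [318 108  19  16 211] [[ 0.6778 -0.064   0.055 ]] diam 0.0444
brown [288 110  19  16 213] [[0.6807 0.0211 0.022 ]] diam 0.0456
brown [288 110  19  16 213] [[0.6723 0.0204 0.055 ]] diam 0.0443
brown [224 114  19  17 216] [[0.6671 0.2056 0.022 ]] diam 0.0465
brown [224 114  19  17 216] [[0.6591 0.1993 0.055 ]] diam 0.0452
brown [160 131   9  32 116] [[nan nan nan]] diam 0.0
brown [160 131   9  32 116] [[nan nan nan]] diam 0.0
brown [335 190  21  17 236] [[ 0.4468 -0.1182  0.022 ]] diam 0.048
brown [335 190  21  17 236] [[ 0.4454 -0.1148  0.055 ]] diam 0.0466
lath ((0.7029755711555481, 0.08546462655067444), (0.025441117584705353, 0.41918495297431946), 4.024274826049805) [[0.675599992275238, 0.2935999929904938], [0.7049999833106995, -0.12449999898672104], [0.730400025844574, -0.12269999831914902], [0.7009999752044678, 0.2953999936580658]]
0.045 ((0.4446609616279602, -0.169006913900
[... 486 characters left out ...]
175], [0.4059999883174896, -0.08299999684095383]]
0.02 ((0.4465458393096924, -0.168807715177536), (0.17073696851730347, 0.08054745197296143), 89.86770629882812) [[0.4059999883174896, -0.2540000081062317], [0.4869999885559082, -0.2540000081062317], [0.4869999885559082, -0.08399999886751175], [0.4059999883174896, -0.08299999684095383]]
knob 0.71 [389.6, 241.9] [ 0.444 -0.207  0.024] [[0.43, -0.256, 0.021], [0.463, -0.152, 0.049]]
knob 0.56 [397.4, 213.7] [ 0.532 -0.16   0.012] [[0.36, -0.434, 0.009], [0.764, 0.334, 0.014]]
[ 1.36489721e-01  9.90641486e-01 -3.78450943e-05 -2.43874981e-05] 0.08794993650130833 1.1<stdin>:9: RuntimeWarning: Mean of empty slice.
  ret = ret.dtype.type(ret / rcount)
```

View pics/feeder.png

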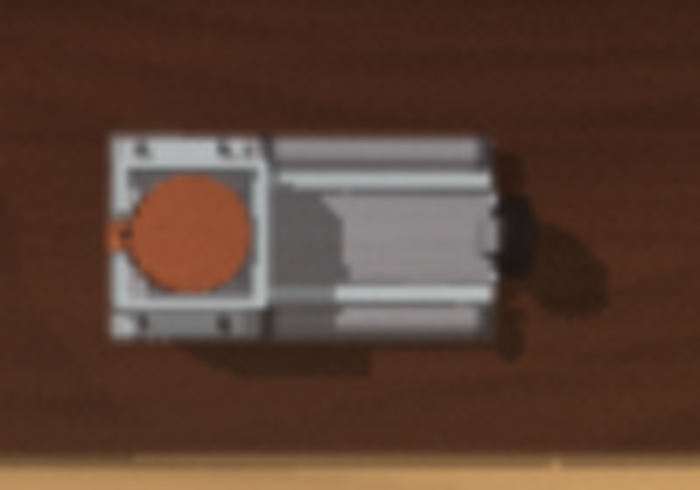

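The crop shows the magazine with its brown top blank centred at crop px (190,233), tab to the left. The knob is at crop px (515,237), so yaw is about 0. Now the press.

```bash
cat >> h.py <<'E'
from scipy.spatial.transform import Rotation as Rn
def down(ydir,pos):
    """tool down with tool y along +-ydir; the half turn with least joint travel"""
    best=None
    for s in(1,-1):
        y=np.array([*ydir,0.])*s/np.linalg.norm(ydir);z=np.array([0,0,-1.])
        q=Rn.from_matrix(np.c_[np.cross(y,z),y,z]).as_quat();j=inverse_kinematics(pos,q)
        if j is not None:
            d=abs(np.array(j)-current_joint_pos()).max()
            if best is None or d<best[0]:best=(d,q)
    return best[1]
E
python3 - <<'E'
from h import *
move_gripper(0.0)
p=[.445,-.29,.2];q=down([1,0],p);move_ptp(p,q);print(current_joint_pos(),current_finger_gap())
f0=np.array(current_force())
print("down",servo_line([.445,-.29,.034],rate=.12,contact_N=8),current_position())
print("touch",servo_line([.445,-.24,.034],rate=.03,contact_N=1.5),current_position(),np.array(current_force())-f0)
print("home",servo_line([.445,-.155,.034],rate=.06,contact_N=15),current_position(),np.array(current_force())-f0)
sleep(.1)
c=capture("side");cv2.imwrite("pics/press.png",c["image"][120:330,230:530])
print("t",current_clock())
E
```

```text
[-7.06526496e-01  2.83215767e-01  1.68679215e+00  2.05309951e-04
  1.17163108e+00 -7.07558045e-01] 0.0003954126621816169
down False [ 0.44543605 -0.29033644  0.03458896]
touch True [ 0.44483396 -0.26481715  0.03381823] [ 1.53882792 -1.30505272  0.66672833]
home True [ 0.44536204 -0.17464077  0.03386176] [-0.53408566 -4.71979423  0.0627418 ]
t 9.6167
```

View pics/press.png

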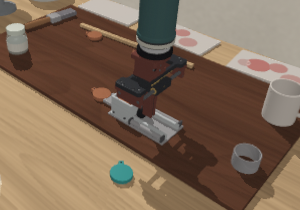

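The crop shows the knob driven in and a brown blank out in front of the magazine at crop (102,95). I'll push firmly onto the stop to be sure, then release.

Run:
```python
from h import *
print("home",servo_line([.445,-.165,.034],rate=.03,contact_N=20),current_position(),current_force());sleep(.15);print(current_position(),current_force())
servo_line([.445,-.30,.034],rate=.08);servo_line([.445,-.30,.16],rate=.2)
p=[.36,-.2,.16];move_ptp(p,down([1,0],p));sleep(.2)
c=capture("top");im=c["image"];hsv=cv2.cvtColor(im,cv2.COLOR_BGR2HSV)
m=((hsv[...,0]<14)&(hsv[...,1]>120)&(hsv[...,2]>110)).astype(np.uint8)
n,l,s,ct=cv2.connectedComponentsWithStats(m)
for i in range(1,n):
    if 100<s[i,4]<500 and s[i,1]>90 and s[i,0]<450:
        mi=cv2.morphologyEx((l==i).astype(np.uint8),cv2.MORPH_OPEN,cv2.getStructuringElement(2,(9,9)))
        v,u=np.nonzero(mi)
        if len(u):print("brown",s[i],ray_z(c,[[u.mean(),v.mean()]],.022).round(4))
cv2.imwrite("pics/after.png",cv2.resize(im[90:250,200:440],None,fx=3,fy=3,interpolation=2));print(current_clock())
```

```text
home True [ 0.44550059 -0.17478718  0.0339874 ] [-1.9826768  -5.37766617  0.46279767]
[ 0.445468   -0.17481456  0.03395111] [-0.96659224 -5.735451    0.66706921]
brown [318 108  19  17 219] [[ 0.6862 -0.0658  0.022 ]]
brown [288 110  19  16 221] [[0.681  0.0213 0.022 ]]
brown [224 114  19  17 231] [[0.667  0.2062 0.022 ]]
brown [304 190  20  17 230] [[ 0.4467 -0.026   0.022 ]]
brown [335 191  20  16 213] [[ 0.4448 -0.1187  0.022 ]]
13.3333
```

View pics/after.png

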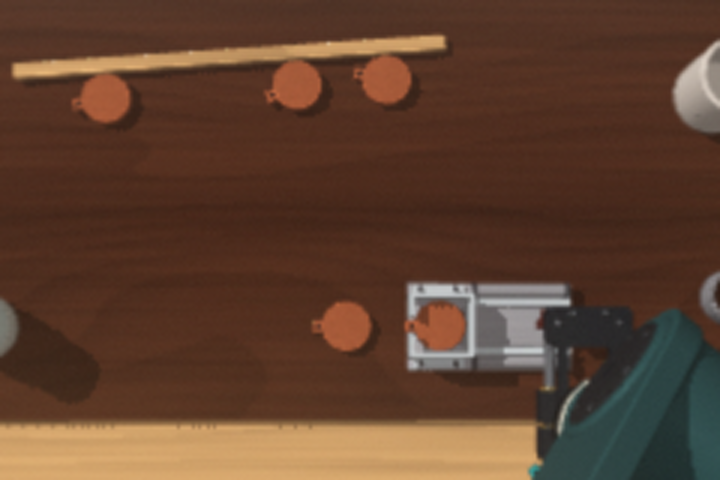

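The blank is out at px (315,198), at world (0.447,-0.026), the plunger is back and the magazine is still stacked. Next I push in two legs, with the two fingertips as a cradle: +x to clear the feeder, then diagonally to the place.

```bash
cat >> h.py <<'E'
def find(lo=(.42,-.08),hi=(.72,.18)):
    c=capture("top");hsv=cv2.cvtColor(c["image"],cv2.COLOR_BGR2HSV);out=[]
    m=((hsv[...,0]<14)&(hsv[...,1]>120)&(hsv[...,2]>110)).astype(np.uint8)
    n,l,s,ct=cv2.connectedComponentsWithStats(m)
    for i in range(1,n):
        if 100<s[i,4]<500 and s[i,1]>90 and s[i,0]<450:
            mi=cv2.morphologyEx((l==i).astype(np.uint8),cv2.MORPH_OPEN,cv2.getStructuringElement(2,(9,9)));v,u=np.nonzero(mi)
            if len(u):out.append(ray_z(c,[[u.mean(),v.mean()]],.022)[0,:2].round(4))
    return c,out
def push(b,t,back=.052,off=.0287,z=.016):
    b,t=np.array(b),np.array(t);d=(t-b)/np.linalg.norm(t-b);s=b-d*back;e=t-d*off
    q=down([-d[1],d[0]],[*s,.14]);move_ptp([*s,.14],q)
    print("down hit",servo_line([*s,z],rate=.12,contact_N=8))
    print("push hit",servo_line([*e,z],rate=.08,contact_N=12),current_position(),e)
    e=np.array(current_position())[:2]-d*.03
    servo_line([*e,z],rate=.06);servo_line([*e,.14],rate=.2)
E
python3 - <<'E'
from h import *
move_gripper(.03);print(current_finger_gap())
push([.4465,-.026],[.50,-.026])
p=[.40,-.2,.16];move_ptp(p,down([1,0],p));sleep(.1)
c,o=find();print(o,current_clock())
cv2.imwrite("pics/leg1.png",cv2.resize(c["image"][90:250,200:440],None,fx=3,fy=3))
E
```

```text
0.029985547594603753
down hit False
push hit False [ 0.47048022 -0.02586238  0.01588321] [ 0.4713 -0.026 ]
[array([ 0.6862, -0.0658]), array([0.681 , 0.0213]), array([0.667 , 0.2062]), array([ 0.5017, -0.0259]), array([ 0.4448, -0.1187])] 20.0
```

View pics/leg1.png

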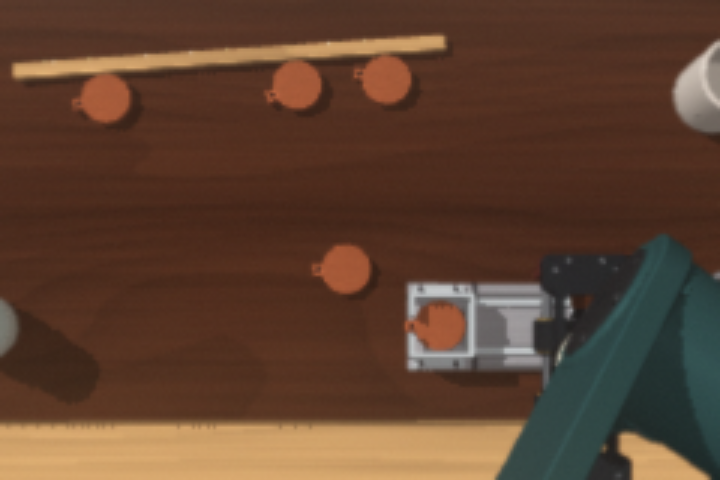

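The blank slid straight to (0.502,-0.026), at crop (345,270). It still needs a little more +x for finger clearance from the feeder, then the diagonal.

Run:
```python
from h import *
push([.5017,-.026],[.55,-.026])
push([.5505,-.026],[.671,.1135],back=.048)
p=[.40,-.2,.16];move_ptp(p,down([1,0],p));sleep(.1)
c,o=find();print(o,current_clock())
cv2.imwrite("pics/leg2.png",cv2.resize(c["image"][90:250,200:440],None,fx=3,fy=3))
```

```text
down hit False
push hit False [ 0.52048368 -0.02586926  0.01584789] [ 0.5213 -0.026 ]
down hit False
push hit False [0.65206831 0.09160085 0.0160063 ] [0.65223908 0.09178093]
[array([ 0.6862, -0.0658]), array([0.681 , 0.0213]), array([0.6716, 0.1133]), array([0.667 , 0.2062]), array([ 0.4448, -0.1187])] 32.65
```

View pics/leg2.png

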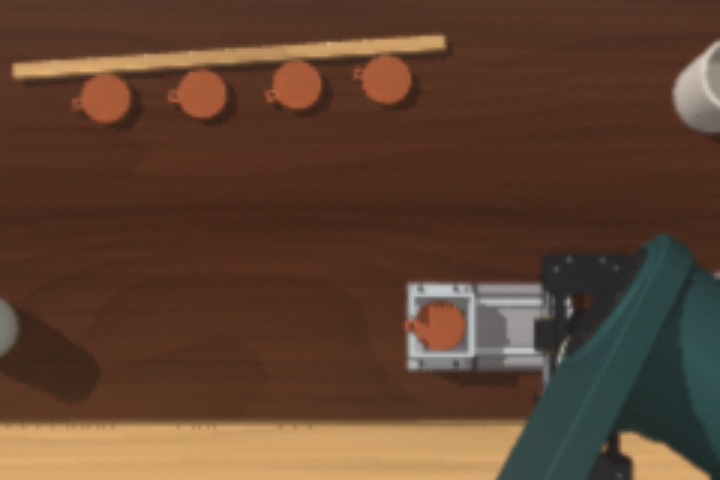

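The blank lies flat in the row at crop (202,95), midway between its neighbours and within about 3 mm of the row line. The other blanks haven't moved. Handing in.

```bash
python3 -c "
from bench import *
print(close_job())"
```

```text
the job is handed in; nothing more can be done
None
```

I pressed the plunger home once and slid the fed blank flat into the empty place; in the last picture it lay within about 3 mm of the spot I aimed for, with the row blanks still where they were, and I handed the job in (no verdict was returned).

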